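Pop a sample pot and trap it

ROBOT

A 6-joint arm with a two-finger parallel gripper is mounted at the origin on the work surface. World frame = base frame: x ahead of the robot, y to its left, z up, the work surface at z = 0. Lengths are in m, angles in rad, forces in N, time in s.
With the tool pointing down it reaches from about 0.35 to 0.975 m from the base axis. Payload 4.9 kg.
Tool frame: the origin (TCP) lies on the centre line of the jaws, within the pads' length; the fingertips stand ctrl.tcp_to_tips ahead of it and the grasp point (between the pads) lies 3 mm ahead of it (ctrl.tcp_to_tips is the distance from the TCP to the fingertips, in m); z points along the fingers, y is the direction in which the jaws open and shut (so a half turn about z gives the same grasp; the last joint's range is limited). The gripper opens to 85 mm and grips with 20 to 120 N. Pads are 22 mm wide; open, the fingers measure 114 mm over their backs; the gripper's body (76 mm by 85 mm) begins 54 mm behind the grasp point. The pads swing forward as they close: fully open they stand 13 mm farther back than shut.
Start: joints at [1.211, 0.053, 1.613, -0, 1.476, -0.119], TCP at [0.149, 0.607, 0.253] pointing down, gripper open.
Joint ranges: [-3.01, 3.01], [-1.01, 2.22], [0.06, 2.58], [-1.02, 4.17], [0.09, 2.62], [-3.14, 3.14]. Speed limits (rad/s): [2.57, 2.57, 3.14, 3.14, 3.14, 3.14].

INTERFACE

Orientations are given as a rotation vector (axis times angle).
In Python, from station import ctrl, vision gives the robot as it stands.
- The arm moves only by the tool jog_arm, never from a script. Its argument "deltas" is a list of rows, each a list of 7 numbers: the turn, a rotation vector about the tool's x, y, z in rad, then the shift along the tool's x, y, z in cm, then the opening, from 0 (shut) to 1 (fully open). A call has 1 to 12 rows; each row shifts and turns the commanded pose from where the row before left it, along the tool's axes as they then stand; what a row does not reach is not made up. A row lasts 1/12 s, in which the tool goes at most 41.7 mm and 7.16 degrees, less where a joint would pass 70% of its speed; a pose out of reach is approached as far as the arm can. A call with a gripper value outside its range is refused whole. The fingers move at their own pace and stop on an object; "grip_force" is the grip in N (left out, the last holds). Time passes only in rows, so rows that do not move let the fingers close. It gives the time, the measured TCP pose, the force and the opening at its end, in the units of the state.
- ctrl.get_obs(): the state, without advancing time (a new reading comes with each control period).
- vision.get_image(name): name is "scene" or "top" or "wrist"; returns (picture, depth): 480x640x3 uint8, red, green, blue; 480x640 float32, m along the optical axis (not along the pixel's ray), 0 where there is no reading.
- vision.calibration(name): a dict with "fx", "fy", "cx", "cy" (pixels), "rvec" (rotation vector, rad) and "tvec" (3), from world to camera coordinates, as OpenCV has them; the wrist camera has in their place "hand_eye" (4x4, takes a point from camera to tool coordinates, whose origin is the TCP and whose axes are the flange's). Camera axes: x right, y down, z forward; pixel columns grow to the right and rows downward; lengths in m; the calibration is good to about 2 mm. A picture is of the moment at which its call begins: read the wrist's pose just before it. calibration takes no time and is no camera call.
- ctrl.finish_job(): hands the job in, once; it reports no verdict.
The state is a dict: "t": time; "q": joint angles; "dq": joint speeds; "effort": joint torques, N m; "tool_pos": TCP position; "tool_rot": TCP orientation; "contact_force": force on the tool from outside, world axes, zero at the start; "wrist_torque": the same for the moment, N m; "opening": finger opening in m.
Only numpy, scipy, OpenCV 4.12 (cv2) and the standard library are available. Lean on these libraries where they do the work, as an engineer would, in place of code of your own. Each camera call takes 0.05 s, during which the arm holds its last target. There are 200 camera calls.

TASK

Press the red key strip of the blue pot ejector fully down with one finger and, with the other finger standing in the chute, stop the yellow-lidded sample pot that springs out before it runs off the end of the chute. Do not lift the pot, keep it upright in the chute, and leave the other things on the table where they are. Finish while holding: the key still pressed down with one finger, and the popped pot, clear of its seat, still resting against the other finger.

Things in the scene. Friction and masses are not known exactly. Their poses are not given: they have to be found in the camera images.
- ejector: Blue pot ejector fixed to the table, 280 x 120 mm, turned about the vertical. Origin on the table under the chute's centre line; z up; the pot runs along -x, the key is on the +y side. Level chute, open above: steel floor at z 40 mm, y +-24 mm, rails 5 mm thick and 8 mm high; floor ends at x -50 mm, then a black catch tray 24 mm high to x -132 mm, y +-50 mm. Blue housing behind: x 62 to 150, top z 64 mm.
- pot: White sample pot with a yellow lid, a plain upright cylinder 44 mm in diameter, 30 mm high, 55 to 115 g, loose. Origin at the centre of its underside, z up. At the start it sits on the chute floor in its seat at ejector x = 30 mm, y = 0, behind a red gate lip 9 mm high (ejector x 3.5 to 7.5 mm) that sinks with the key.
- pusher (a joint): Stroke of the black spring pusher behind the pot, m: 0 at the start, 0.062 fully out. It pushes the pot along ejector -x with 5 N at the start and 2.3 N fully out, at some 0.5 m/s, and keeps it pressed against a finger that stands in the chute; with none there the pot is pushed out of reach and lost over the end of the chute.
- stop (a point): Point on the chute floor (ejector x -17 mm, y 0, z 40 mm; axes as the ejector's) where the face of the finger that stops the pot best stands: the pot then runs 25 mm. It may run 8 to 55 mm from its seat, so that face may be up to 15 mm nearer the pot or 25 mm farther. A finger anywhere across the chute stops it; its tip should be 5 to 20 mm over the floor.
- key (a joint): Travel of the red key strip, m: 0 up, 0.012 fully down; it sinks straight down with the gate lip. Its spring takes about 2 N to start and 6 N at full travel, the gate's friction adds a few N; the gate lets the pot go after about 9 mm. It springs back up when released. It counts as down beyond 9 mm.
- key_pad (a point): Centre of the top face of the red key strip (70 mm along x, 30 mm along y; axes as the ejector's), at ejector x -27 mm, y 49 mm; up it is at z 64 mm, 24 mm over the chute floor, fully down at z 52 mm, still lower than the pot's lid. It lies beside the chute in front of the pot: two level fingers 40 to 70 mm apart (centres, across the chute) stand one on the strip, one in the chute.
- pot_blue: Bystander: loose pot with a blue lid, 44 mm in diameter, 30 mm high, origin under its centre.
- pot_green: Bystander: loose pot with a green lid, 44 mm in diameter, 30 mm high, origin under its centre.
- tub_white: Bystander: white ink tub with a yellow lid, 90 mm in diameter, 100 mm high, origin under its centre.
- tub_black: Bystander: black ink tub, 90 mm in diameter, 100 mm high, origin under its centre.
- spatula: Bystander: spatula lying on the table, 280 mm long, 65 mm wide and 20 mm high, along its x axis, origin under its middle.
- squeegee: Bystander: wooden squeegee with a rubber edge, 40 x 160 x 30 mm, long along its y axis, origin under its centre.
There are look-alikes about, which are no part of the job. Leave any pink look-alike of the pot alone.

How it is judged:
On the way, in this order (a step that is already met when the one before it is completed fails the run):
1. the key strip is pressed down far enough to sink the gate (value of joint key above 0.006 m).
2. the popped pot is stopped in the chute by a finger (x of pot in the frame of ejector between -0.026 and 0.022 m and z of pot in the frame of ejector between 0.035 and 0.046 m and angle between pot's own z axis and vertical below 0.2 rad and contact force between the fingers and pot above 0.3 N and linear speed of pot below 0.03 m/s), for 0.3 s.
At the end, for the whole second after the job is handed in: The key strip is still down (more than 9 of its 12 mm) and the pot stands still and upright (within 0.2 rad) on the chute floor, 8 to 55 mm out of its seat, pressed against a finger with more than 0.3 N (all of step 2 and value of joint key above 0.009 m); the arm keeps its last pose, push and grip.
It fails at once if the pot ran past the end of the trap zone or off the chute (x of pot in the frame of ejector below -0.033 m or z of pot in the frame of ejector below 0.03 m).
It fails at once if the pot was lifted (z of pot in the frame of ejector above 0.05 m).
It fails at once if the pot was tipped (angle between pot's own z axis and vertical above 0.5 rad).
It fails at once if a bystander was moved or knocked over (distance of any of pot_blue, pot_green, tub_white, tub_black, spatula, squeegee from where it was at the start of the episode above 0.03 m or angle between any of pot_blue, pot_green, tub_white, tub_black, spatula, squeegee's own z axis and vertical above 0.5 rad).
It also fails if it takes over 32 s, if anything falls off the work surface, if the arm or the gripper's body presses on something with over 40 N, if the wrist force passes 120 N, or if a joint passes its speed limit or range.

## Working session

There is one attempt and no reset: what is moved stays moved. The work goes in short steps, Python scripts to look and compute and a tool call to move; the robot and the scene stay as the last step left them, time stands still between calls to the robot, and variables do not carry over. Pictures are saved under pics/ and viewed, about 8 in all and at most 12, crops included, and the job is handed in when it is done.

Besides the shell and the picture viewer there is one more tool, called after ">>>" as name(argument=value, ...) on one line, values as JSON. jog_arm: Moves the arm, as the interface text tells. Its arguments: {"type":"object","properties":{"deltas":{"type":"array"},"grip_force":{"type":"number"}},"required":["deltas"]}

```bash
mkdir -p pics; cat > h.py <<'E'
import numpy as np, cv2
from station import ctrl, vision
from scipy.spatial.transform import Rotation as R
def cam(name,obs=None):
    c=vision.calibration(name); K=np.array([[c['fx'],0,c['cx']],[0,c['fy'],c['cy']],[0,0,1]])
    if 'hand_eye' in c:
        T=np.eye(4);T[:3,:3]=R.from_rotvec(obs['tool_rot']).as_matrix();T[:3,3]=obs['tool_pos'];T=T@np.array(c['hand_eye'])
        return K,T[:3,:3],T[:3,3]
    Rw=R.from_rotvec(c['rvec']).as_matrix(); return K,Rw.T,-Rw.T@np.array(c['tvec'])
def onplane(uv,z,C):
    K,Rm,o=C; uv=np.atleast_2d(uv).astype(float)
    d=(Rm@np.linalg.inv(K)@np.c_[uv,np.ones(len(uv))].T).T
    return o+d*((z-o[2])/d[:,2])[:,None]
E
python3 - <<'E'
from h import *
o=ctrl.get_obs();print(o['t'],ctrl.tcp_to_tips,o['tool_pos'],o['tool_rot'],o['opening'])
for n in('top','scene'):
    im,d=vision.get_image(n);cv2.imwrite(f'pics/{n}0.png',im[...,::-1]);np.savez(f'{n}0.npz',im=im,d=d)
    print(n,cam(n)[2])
E
```

```text
0.0 0.022 [0.14884024 0.60643078 0.25207059] [-0.37729532 -3.11837349  0.00315315] 0.0855682506691505
top [0.2929049  0.00625648 1.16740318]
scene [ 1.20736748 -0.21861731  0.62811776]
```

View pics/top0.png

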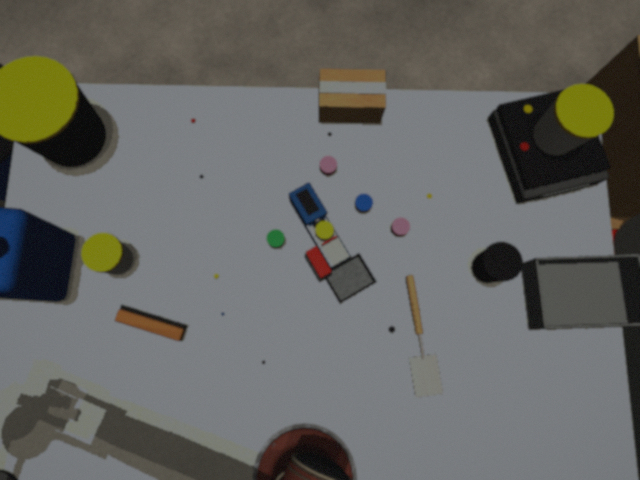

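View pics/scene0.png

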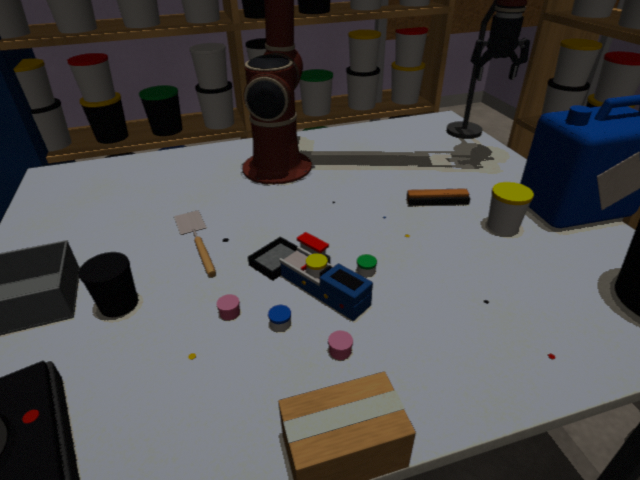

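The top view shows the ejector with its housing at (309,203), the yellow-lidded pot at (324,230), the red key at (319,263) and the tray at (351,278). The other yellow lids belong to large tubs at (102,253), (583,110) and (38,100). The pot at (324,230) is the only one on the chute behind the gate, so it is the one meant. The nearest bystanders are green (276,239), blue (364,203) and pink (400,226) and (328,165).

```bash
python3 - <<'E'
from h import *
z=np.load('top0.npz');im=z['im'];C=cam('top')
hsv=cv2.cvtColor(im,cv2.COLOR_RGB2HSV);roi=np.zeros(im.shape[:2],np.uint8);roi[170:310,260:420]=255
def m(lo,hi): return cv2.inRange(hsv,lo,hi)&roi
def big(k):
    c,_=cv2.findContours(k,cv2.RETR_EXTERNAL,cv2.CHAIN_APPROX_NONE);return max(c,key=cv2.contourArea)
for n,k,h in(('red',m((0,150,80),(8,255,255))|m((172,150,80),(180,255,255)),.064),('lid',m((24,150,80),(35,255,255)),.07),('house',m((100,120,60),(125,255,255)),.064),('green',m((45,120,50),(85,255,255)),.03)):
    c=big(k)[:,0]; p=onplane(c,h,C)[:,:2]
    r=cv2.minAreaRect((p*1000).astype(np.float32));print(n,c.mean(0),len(c),r,cv2.boxPoints(r).round().tolist())
cv2.imwrite('pics/crop.png',cv2.resize(im[170:310,260:420,::-1],None,fx=5,fy=5,interpolation=cv2.INTER_CUBIC)[:600])
E
```

```text
red [318.39130435 262.17391304] 69 ((476.72442626953125, -23.73166275024414), (67.47073364257812, 30.386863708496094), 31.561737060546875) [[440.0, -28.0], [456.0, -54.0], [513.0, -19.0], [498.0, 7.0]]
lid [323.98 229.88] 50 ((551.96435546875, -35.98267364501953), (40.403377532958984, 37.05757141113281), 0.7665555477142334) [[532.0, -18.0], [532.0, -55.0], [572.0, -54.0], [572.0, -17.0]]
house [307.42553191 203.46808511] 94 ((615.4647216796875, 3.60491943359375), (84.07179260253906, 54.39954376220703), 30.814517974853516) [[565.0, 5.0], [593.0, -41.0], [665.0, 2.0], [638.0, 48.0]]
green [275.33333333 238.31111111] 45 ((538.41064453125, 78.07022094726562), (39.1239128112793, 35.81378936767578), 1.5193549394607544) [[518.0, 95.0], [519.0, 60.0], [558.0, 61.0], [557.0, 96.0]]
```

View pics/crop.png

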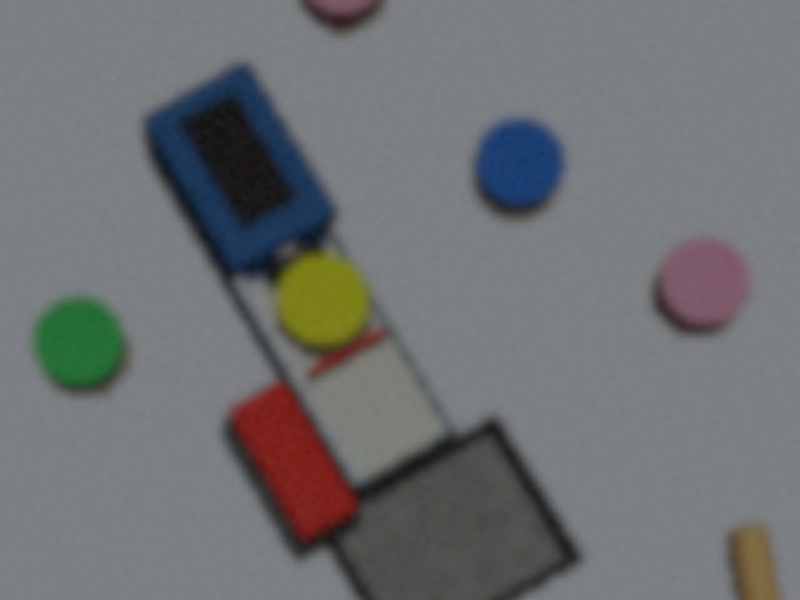

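The enlarged crop confirms the layout: yellow pot behind the red gate lip, key strip at lower left, catch tray below. The ejector's yaw is about 31°, with its origin near (0.525,-0.052). Predicting the pot from these gives (0.551,-0.036), against a measured (0.552,-0.036).

```bash
cat > plan.py <<'E'
from h import *
import sys
def plan(a=31.2,O=(.525,-.0518),ej=(-.028,.0245),z=.2):
    o=ctrl.get_obs();Rt=R.from_rotvec(o['tool_rot'])
    a=np.radians(a);x=np.array([np.cos(a),np.sin(a),0]);y=np.array([-x[1],x[0],0])
    tgt=np.r_[O,0]+ej[0]*x+ej[1]*y;tgt[2]=z
    print('pos',o['tool_pos'].round(4) if hasattr(o['tool_pos'],'round') else o['tool_pos'],'tgt',tgt,'open',o['opening'],'F',o['contact_force'],'tips',ctrl.tcp_to_tips,'t',o['t'])
    for s in(1,-1):
        Y=s*y;Z=np.array([0,0,-1.]);G=R.from_matrix(np.c_[np.cross(Y,Z),Y,Z])
        print(s,'turn tool',(Rt.inv()*G).as_rotvec().round(4),'shift cm now-frame',(Rt.inv().apply(tgt-o['tool_pos'])*100).round(2),'final frame',(G.inv().apply(tgt-o['tool_pos'])*100).round(2))
if __name__=='__main__': plan(); print(ctrl.get_obs()['q'])
E
python3 plan.py
```

```text
pos [0.1489 0.6065 0.2522] tgt [ 0.48835814 -0.04534833  0.2       ] open 0.08524035283874781 F [-0.80032122  0.2366365   0.06451767] tips 0.022 t 0.1
1 turn tool [-0.0017 -0.001  -0.7853] shift cm now-frame [-48.51 -55.2    5.31] final frame [  4.73 -73.34   5.22]
-1 turn tool [-1.2000e-03  2.1000e-03  2.3563e+00] shift cm now-frame [-48.51 -55.2    5.31] final frame [-4.73 73.34  5.22]
[ 1.21099149e+00  5.33140170e-02  1.61418190e+00 -6.33264370e-06
  1.47600562e+00 -1.19033108e-01]
```

>>> jog_arm(deltas=[[0, 0, -0.112, 0, 0, 0, 0.41], [0, 0, -0.112, 0, 0, 0, 0.41], [0, 0, -0.112, 0, 0, 0, 0.41], [0, 0, -0.112, 0, 0, 0, 0.41], [0, 0, -0.112, 0, 0, 0, 0.41], [0, 0, -0.112, 0, 0, 0, 0.41], [0, 0, -0.112, 0, 0, 0, 0.41], [0, 0, 0, 0.2, -3.5, 0, 0.41], [0, 0, 0, 0.2, -3.5, 0, 0.41], [0, 0, 0, 0.2, -3.5, 0, 0.41], [0, 0, 0, 0.2, -3.5, 0, 0.41], [0, 0, 0, 0.2, -3.5, 0, 0.41]])

```text
t: 1.1
tool_pos: [0.2311, 0.4503, 0.2526]
tool_rot: [0.844, -3.025, 0.001]
contact_force: [0.8, 0.0, 0.3]
opening: 0.0351
```

>>> jog_arm(deltas=[[0, 0, 0, 0.2, -3.5, 0, 0.41], [0, 0, 0, 0.2, -3.5, 0, 0.41], [0, 0, 0, 0.2, -3.5, 0, 0.41], [0, 0, 0, 0.2, -3.5, 0, 0.41], [0, 0, 0, 0.2, -3.5, 0, 0.41], [0, 0, 0, 0.2, -3.5, 0, 0.41], [0, 0, 0, 0.2, -3.5, 0, 0.41], [0, 0, 0, 0.2, -3.5, 0, 0.41], [0, 0, 0, 0.2, -3.5, 0, 0.41], [0, 0, 0, 0.2, -3.5, 0, 0.41], [0, 0, 0, 0.2, -3.5, 0.5, 0.41], [0, 0, 0, 0.2, -3.5, 0.5, 0.41]])

```text
t: 2.1
tool_pos: [0.4279, 0.0783, 0.2433]
tool_rot: [-0.842, 3.026, -0.0]
contact_force: [1.3, 0.5, 0.7]
opening: 0.0352
```

```bash
python3 plan.py
```

```text
pos [0.4279 0.0783 0.2433] tgt [ 0.48835814 -0.04534833  0.2       ] open 0.03516546347981618 F [1.31385723 0.54980899 0.66265925] tips 0.022 t 2.1
1 turn tool [-0.0004  0.0008 -0.0017] shift cm now-frame [  1.21 -13.7    4.33] final frame [  1.23 -13.7    4.33]
-1 turn tool [1.3000e-03 6.0000e-04 3.1399e+00] shift cm now-frame [  1.21 -13.7    4.33] final frame [-1.23 13.7   4.33]
[ 9.45887201e-03 -4.25576059e-01  2.04559789e+00  7.57128717e-05
  1.52067719e+00 -2.10419565e+00]
```

>>> jog_arm(deltas=[[0, 0, 0, 0.25, -3, 1, 0.41], [0, 0, 0, 0.25, -3, 1, 0.41], [0, 0, 0, 0.25, -3, 1, 0.41], [0, 0, 0, 0.25, -3, 1, 0.41], [0, 0, 0, 0.2, -1.7, 0.3, 0.41], [0, 0, 0, 0, 0, 0, 0.41], [0, 0, 0, 0, 0, 0, 0.41]])

```text
t: 2.68
tool_pos: [0.4876, -0.0438, 0.1995]
tool_rot: [0.84, -3.026, -0.002]
contact_force: [-0.1, 0.6, 0.6]
opening: 0.0347
```

```bash
python3 - <<'E'
from plan import *
plan()
o=ctrl.get_obs();im,d=vision.get_image('wrist');C=cam('wrist',o);np.savez('w1.npz',im=im,d=d)
hsv=cv2.cvtColor(im,cv2.COLOR_RGB2HSV)
for n,k,h in(('red',cv2.inRange(hsv,(0,150,60),(8,255,255))|cv2.inRange(hsv,(172,150,60),(180,255,255)),.064),('lid',cv2.inRange(hsv,(24,150,60),(35,255,255)),.07)):
    c,_=cv2.findContours(k,cv2.RETR_EXTERNAL,cv2.CHAIN_APPROX_NONE)
    for q in sorted(c,key=cv2.contourArea)[-2:]:
        p=onplane(q[:,0],h,C)[:,:2]*1000;print(n,q[:,0].mean(0),cv2.minAreaRect(p.astype(np.float32)))
# fingertips: project
K,Rm,oo=C
print('cam',oo)
cv2.imwrite('pics/w1.png',im[...,::-1])
E
```

```text
pos [ 0.4876 -0.0438  0.1995] tgt [ 0.48835814 -0.04534833  0.2       ] open 0.03470756421414691 F [-0.11511869  0.64541349  0.56677529] tips 0.022 t 2.6833
1 turn tool [ 0.0017 -0.0012 -0.0031] shift cm now-frame [ 0.02 -0.17 -0.05] final frame [ 0.02 -0.17 -0.05]
-1 turn tool [-1.8000e-03 -2.7000e-03  3.1385e+00] shift cm now-frame [ 0.02 -0.17 -0.05] final frame [-0.02  0.17 -0.05]
red [284.76699029 273.21359223] ((525.9963989257812, -50.344886779785156), (6.731105327606201, 37.08182907104492), 30.927261352539062)
red [345.05       238.64166667] ((478.9696350097656, -23.578140258789062), (68.42021942138672, 29.706750869750977), 30.9486083984375)
lid [556.33333333 318.85185185] ((445.970458984375, 155.34730529785156), (7.71468448638916, 7.101400375366211), 41.64842987060547)
lid [290.19565217 310.93478261] ((548.8975830078125, -28.925710678100586), (44.240135192871094, 25.57556915283203), 29.098302841186523)
cam [ 0.42751057 -0.0795699   0.32001083]
```

View pics/w1.png

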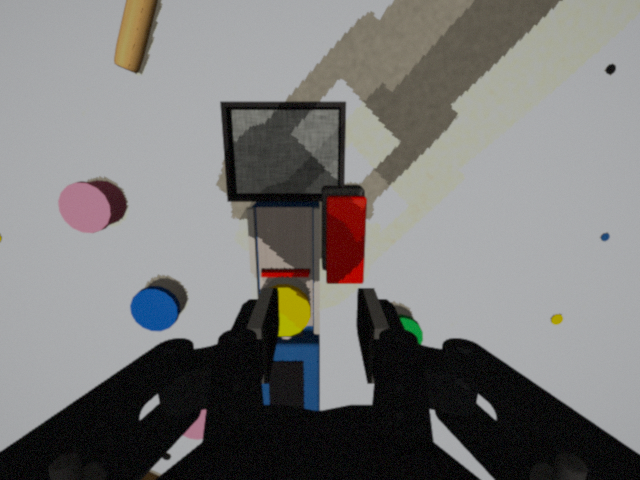

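The wrist view shows the chute and fingers lined up, with the key at (345,238), the gate lip at (285,273) and the lid at (290,311). Its key position is within about 2 mm of the top view. I'll descend, making the small correction on the way.

>>> jog_arm(deltas=[[0, 0, 0, -0.1, -0.17, 2, 0.41], [0, 0, 0, 0, 0, 2.5, 0.41], [0, 0, 0, 0, 0, 2.5, 0.41], [0, 0, 0, 0, 0, 1.5, 0.41], [0, 0, 0, 0, 0, 0.8, 0.41], [0, 0, 0, 0, 0, 0, 0.41], [0, 0, 0, 0, 0, 0, 0.41]])

```text
t: 3.32
tool_pos: [0.4899, -0.0437, 0.108]
tool_rot: [-0.844, 3.025, -0.0]
contact_force: [0.6, 0.4, 0.1]
opening: 0.035
```

```bash
python3 - <<'E'
from plan import *
plan(O=(.526,-.0515),z=.1)
o=ctrl.get_obs();im,d=vision.get_image('wrist');C=cam('wrist',o);np.savez('w2.npz',im=im,d=d)
cv2.imwrite('pics/w2.png',im[...,::-1])
K,Rm,oo=C
v,u=np.mgrid[0:480,0:640]; P=(np.c_[(u.ravel()-K[0,2])/K[0,0],(v.ravel()-K[1,2])/K[1,1],np.ones(u.size)]*d.ravel()[:,None])@Rm.T+oo
T=R.from_rotvec(o['tool_rot']).inv().apply(P-o['tool_pos'])
s=(d.ravel()>0)&(np.abs(T[:,0])<.02)&(np.abs(T[:,1])<.05)&(T[:,2]<.035)
for sg in(-1,1):
    q=T[s&(sg*T[:,1]>0)]; q=q[q[:,2]>-.02]
    if len(q): print(sg,'n',len(q),'x',np.percentile(q[:,0],[1,50,99]),'y',np.percentile(q[:,1],[1,50,99]),'z tip',np.percentile(q[:,2],[50,95,99,100]))
E
```

```text
pos [ 0.4899 -0.0437  0.108 ] tgt [ 0.48935814 -0.04504833  0.1       ] open 0.03503560117746774 F [0.62266885 0.39822932 0.06506068] tips 0.022 t 3.3167
1 turn tool [-0.0004  0.0006 -0.0002] shift cm now-frame [ 0.12 -0.08  0.8 ] final frame [ 0.12 -0.08  0.8 ]
-1 turn tool [9.0000e-04 7.0000e-04 3.1414e+00] shift cm now-frame [ 0.12 -0.08  0.8 ] final frame [-0.12  0.08  0.8 ]
-1 n 2262 x [-0.01171613  0.00589432  0.01064273] y [-0.03033094 -0.01865995 -0.01691501] z tip [-0.00509986  0.01468119  0.01852795  0.02193195]
1 n 2262 x [-0.01188333  0.00580093  0.01064689] y [0.01781141 0.01956202 0.03130515] z tip [-0.00520006  0.01484006  0.01871684  0.02159735]
```

View pics/w2.png

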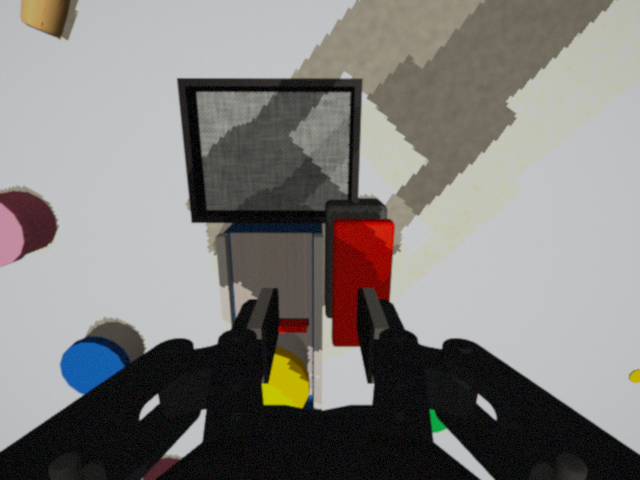

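The fingers straddle correctly: the left one is over the chute ahead of the gate, the right one over the key strip. The tips measure about 21 mm ahead of the TCP. Going down to just above the key, then slowly.

>>> jog_arm(deltas=[[0, 0, 0, 0.1, -0.07, 0.8, 0.41], [0, 0, 0, 0, 0, 0.6, 0.41], [0, 0, 0, 0, 0, 0.4, 0.41], [0, 0, 0, 0, 0, 0.2, 0.41], [0, 0, 0, 0, 0, 0.2, 0.41], [0, 0, 0, 0, 0, 0.2, 0.41], [0, 0, 0, 0, 0, 0, 0.41]])

```text
t: 3.95
tool_pos: [0.4892, -0.0456, 0.0833]
tool_rot: [0.843, -3.026, -0.0]
contact_force: [0.3, 0.2, 1.4]
opening: 0.0349
```

>>> jog_arm(deltas=[[0, 0, 0, 0, 0, 0.2, 0.41], [0, 0, 0, 0, 0, 0.2, 0.41], [0, 0, 0, 0, 0, 0, 0.41]])

```text
t: 4.2
tool_pos: [0.4893, -0.0456, 0.0794]
tool_rot: [-0.843, 3.026, -0.0]
contact_force: [-2.8, 0.7, 2.8]
opening: 0.0354
```

>>> jog_arm(deltas=[[0, 0, 0, 0, 0, 0.2, 0.41], [0, 0, 0, 0, 0, 0.2, 0.41], [0, 0, 0, 0, 0, 0.1, 0.41], [0, 0, 0, 0, 0, 0, 0.41]])

```text
t: 4.53
tool_pos: [0.4892, -0.0457, 0.0748]
tool_rot: [0.842, -3.026, 0.0]
contact_force: [-4.0, -0.1, 5.9]
opening: 0.035
```

>>> jog_arm(deltas=[[0, 0, 0, 0, 0, 0.1, 0.41], [0, 0, 0, 0, 0, 0.1, 0.41], [0, 0, 0, 0, 0, 0, 0.41], [0, 0, 0, 0, 0, 0, 0.41]])

```text
t: 4.87
tool_pos: [0.4893, -0.0457, 0.0732]
tool_rot: [0.842, -3.026, 0.0]
contact_force: [-5.4, -0.4, 8.3]
opening: 0.0352
```

```bash
python3 - <<'E'
from plan import *
plan(O=(.526,-.0515),z=.073)
im,d=vision.get_image('scene');t,_=vision.get_image('top')
a=cv2.resize(im[220:320,230:390,::-1],(800,500),interpolation=cv2.INTER_CUBIC);cv2.imwrite('pics/s3.png',a)
E
```

```text
pos [ 0.4893 -0.0457  0.0732] tgt [ 0.48935814 -0.04504833  0.073     ] open 0.03517677722349429 F [-5.35617057 -0.37488273  8.32746995] tips 0.022 t 4.8667
1 turn tool [ 0.0001 -0.0006 -0.002 ] shift cm now-frame [-0.04  0.05  0.02] final frame [-0.04  0.05  0.02]
-1 turn tool [-1.0000e-03 -1.0000e-04  3.1396e+00] shift cm now-frame [-0.04  0.05  0.02] final frame [ 0.04 -0.05  0.02]
```

View pics/s3.png

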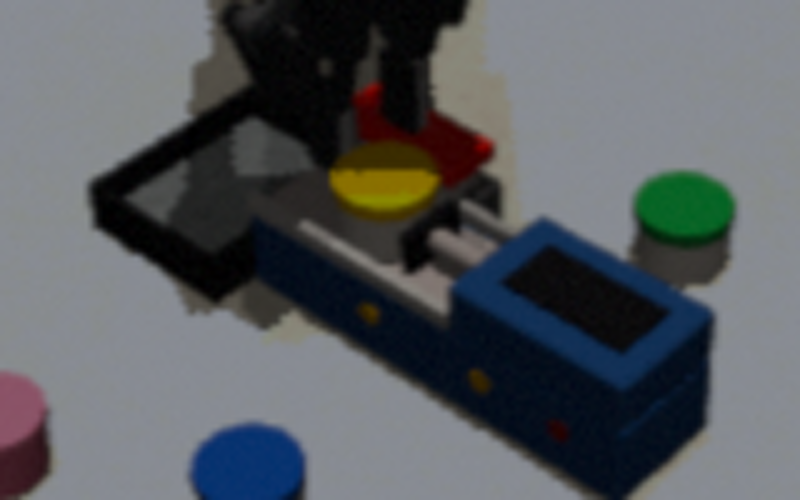

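The crop shows the pot popped, upright and held by the chute finger, with the pusher extended behind it. I'll press a little further so the key is firmly at the bottom.

>>> jog_arm(deltas=[[0, 0, 0, 0, 0, 0.1, 0.41], [0, 0, 0, 0, 0, 0.1, 0.41], [0, 0, 0, 0, 0, 0, 0.41], [0, 0, 0, 0, 0, 0, 0.41]])

```text
t: 5.3
tool_pos: [0.4894, -0.0457, 0.0728]
tool_rot: [0.842, -3.025, -0.001]
contact_force: [-10.3, 0.2, 19.0]
opening: 0.0354
```

The key has bottomed out: the force jumped to 19 N with almost no further travel. Letting it settle, then measuring the pot.

>>> jog_arm(deltas=[[0, 0, 0, 0, 0, 0, 0.41], [0, 0, 0, 0, 0, 0, 0.41], [0, 0, 0, 0, 0, 0, 0.41], [0, 0, 0, 0, 0, 0, 0.41], [0, 0, 0, 0, 0, 0, 0.41], [0, 0, 0, 0, 0, 0, 0.41]])

```text
t: 5.8
tool_pos: [0.4894, -0.0457, 0.0728]
tool_rot: [0.842, -3.025, -0.001]
contact_force: [-10.9, 0.8, 19.3]
opening: 0.0348
```

```bash
python3 - <<'E'
from h import *
def lid(im,C):
    hsv=cv2.cvtColor(im,cv2.COLOR_RGB2HSV);k=cv2.inRange(hsv,(22,130,40),(36,255,255));k[:220]=0;k[320:]=0;k[:,:280]=0;k[:,400:]=0
    c,_=cv2.findContours(k,cv2.RETR_EXTERNAL,cv2.CHAIN_APPROX_NONE);q=max(c,key=cv2.contourArea)[:,0]
    p=onplane(q,.07,C)[:,:2]*1000;r=cv2.minAreaRect(p.astype(np.float32))
    a=np.radians(31.1);v=(p-[526,-51.5]);e=np.c_[v@[np.cos(a),np.sin(a)],v@[-np.sin(a),np.cos(a)]]
    print(r,'ej x range',e[:,0].min(),e[:,0].max(),'y',e[:,1].min(),e[:,1].max())
C=cam('scene');lid(np.load('scene0.npz')['im'],C)
for i in range(2): lid(vision.get_image('scene')[0],C)
o=ctrl.get_obs();print(o['tool_pos'],o['contact_force'],o['t'])
E
```

```text
((554.17919921875, -36.43705749511719), (42.2815055847168, 50.21772384643555), 72.2828369140625) ej x range 6.493179318092297 55.49221191190436 y -26.55572016275245 23.434912258444022
((532.760498046875, -51.170806884765625), (43.08781814575195, 45.20047378540039), 71.8918228149414) ej x range -18.110870016634983 30.183476970703058 y -26.705101598222555 18.301080869986507
((534.7252807617188, -52.06534194946289), (44.6854362487793, 45.66520309448242), 62.65526580810547) ej x range -18.110870016634983 29.276653183575636 y -26.12743016226666 18.301080869986507
[ 0.48936313 -0.04570957  0.07280554] [-11.10759596   0.6720673   20.2377774 ] 5.9
```

```bash
python3 -c "
from station import ctrl
print(ctrl.finish_job())"
```

```text
the job is handed in; nothing more can be done
None
```

I pressed the key strip to its stop with one finger, and the other finger caught the pot in the chute. I handed the job in at about 5.9 s with the arm still holding both; no verdict is reported.

- **Key:** it appears to be fully down. The tool stopped about where full travel should end, and the upward force rose from 8 to about 19–20 N with under 0.5 mm more movement.
- **Pot:** it ran about 25 mm from its seat, measured from the lid's edge in the scene camera before and after. It was upright and still in two successive pictures, with the pusher extended behind it.
- **Bystanders:** I touched none of them on the way. I did not measure their positions again at the end.
- **Disagreement:** the sideways force was about 11 N, more than the pusher's 5 N at most and not quite along the chute. I took it as side load or friction from pressing the key. The force of the pot on the finger was therefore not measured separately.

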